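# Hang the sign panel level on the test stand

## Robot

A 6-joint arm with a two-finger parallel gripper is mounted at the origin on the work surface. World frame = base frame: x ahead of the robot, y to its left, z up, the work surface at z = 0. Lengths are in m, angles in degrees, forces in N, time in s.
With the tool pointing down it reaches from about 0.4 to 0.825 m from the base axis. Payload 7 kg.
Tool frame: the origin (TCP) lies at the very end of the fingers, on their centre line; the grasp point (between the pads) lies 19 mm behind it; z points along the fingers, y is the line along which they close (so a half turn about z gives the same grasp; the last joint's range is limited). The gripper opens to 88 mm and grips with 3 to 60 N. Pads are 19 mm wide; open, the fingers measure 130 mm over their backs; the gripper's body (78 mm by 193 mm) begins 47 mm behind the grasp point.
Start: joints at [16.507, 20.546, 0.682, 0, -70.136, -16.507], TCP at [0.675, -0, 0.227] pointing down, gripper open.
Joint ranges: [-176.03, 176.03], [-82.01, 121.73], [-58.28, 71.71], [-173.87, 95.51], [-174.79, -0.11], [-173.66, 173.66]. Speed limits (degrees/s): [136.94, 136.94, 172.46, 180, 180, 180].

## Interface

Orientations are given as [roll, pitch, yaw] about the fixed x, y, z axes, in that order (R = Rz(yaw) Ry(pitch) Rx(roll)).
In Python, from plant import ctrl gives the robot as it stands.
- The arm moves only by the tool carry_out, never from a script. Its argument "deltas" is a list that holds one entry, the list of rows, each a list of 5 numbers: the shift along the tool's x, y, z scaled (see below), then the turn about the tool's z scaled (see below), then the opening, from -1 (shut) to 1 (fully open). A call has 1 to 5 rows; each row is the pose to reach, as a shift and turn from the pose commanded when the call began, along the tool's axes at that moment, turning the shorter way round; what a row does not reach only later rows make up. The controller multiplies each number of a shift by 20 cm and each number of a turn by 2 pi rad. A row lasts 1/10 s, in which the tool goes at most 50 mm and 8.59 degrees, less where a joint would pass 70% of its speed; a pose out of reach is approached as far as the arm can. A call with a number of a shift or a turn outside -1 to 1 is refused whole. A call with a gripper value outside its range is refused whole. The fingers move at their own pace and stop on an object; the grip force is fixed at half the most. Time passes only in rows, so rows that repeat a pose let the fingers close. It gives the time, the measured TCP pose, the force, the opening and the grip force at its end, in the units of the state.
- ctrl.get_obs(): the state, without advancing time (a new reading comes with each control period).
- ctrl.snapshot(name): name is "scene" or "side" or "wrist"; returns a dict with "color" (400x640x3 uint8, red, green, blue), "camera_matrix" (3x3 intrinsics, pixels), "k1" (the pictures are not rectified: a ray, as slopes to the right and down, at radius r is drawn at 1 + k1 r^2 times it, then the intrinsics apply), "R" (3x3) and "t" (3): a world point X has camera coordinates R X + t. Camera axes: x right, y down, z forward; pixel columns grow to the right and rows downward; lengths in m; the calibration is good to about 2 mm. A picture is of the moment at which its call begins. There is no depth.
- ctrl.close_job(): hands the job in; it is judged then, once.
Trained networks look in a picture, given as the dict that the camera call returned (one of the last four; its "shot" number tells which), for a name from the list of things; names that differ only in an ending like _2 or _b are one class to them, and where a whole thing is asked for, a point or a joint stands for the part that bears it (a point fixed in the world has none). Each returns a list of dicts, best first, with "p" (0 to 1); they miss things now and then, are a little off and sometimes report something else, mostly with a low value. They report only what shows in the picture. A call takes as long as a camera call. They do not tell look-alikes from the thing itself.
- ctrl.search_frame(picture, name): "centre" ([column, row] in pixels, amid what is visible of it).
- ctrl.silhouettes(picture, name): "mask" (400x640 bool, what is visible of it) and "centre" ([column, row] in pixels, amid what is visible of it).
- ctrl.spot_point(picture, name): "centre" ([column, row] in pixels: a listed point, or the origin of a listed thing).
The state is a dict: "clock": time; "joint_pos": joint angles; "qvel": joint speeds; "tau": joint torques, N m; "tool_pos": TCP position; "orientation": TCP orientation; "force": force on the tool from outside, world axes, zero at the start; "moment": the same for the moment, N m; "opening": finger opening in m; "gripper_force": force on a finger pad.
Only numpy, scipy, OpenCV 4.12 (cv2) and the standard library are available. Lean on these libraries where they do the work, as an engineer would, in place of code of your own. Each camera call takes 0.05 s, during which the arm holds its last target. There are 200 camera calls.

## Task

Take the blue arrow-sign panel out of its slotted rack and hang it on the peg under the lamp by whichever of its six holes lets it hang most nearly level with its orange driver block where it is bolted, then let go and leave it hanging still. Do not push against the lamp, and leave everything else where it is.

Things in the scene. Friction and masses are not known exactly. Their poses are not given: they have to be found in the camera images.
- panel_c (a point): Centre of the blue sign panel, a plate standing upright: 170 mm long (own x), 6 mm thick (own y), 160 mm high (own z up); this point is 80 mm below its top edge. White arrow on both faces, six round holes in a row near the top edge, lower +x corner cut away (40 long, 70 high). Starts with its -x end towards the robot. The top corner at -x, clear of holes for 33 mm, can be gripped across the thickness
- panel: The same panel; origin at the middle of its lower edge, axes as panel_c. Without the driver block it weighs 120 g and balances at -7.7 mm along own x and 83.6 mm above this origin; with the block 300 g. It hangs level when the hole is straight above the centre of mass of panel and block together
- driver_c (a point): Centre of the orange driver block bolted tight on the panel, 36 mm along panel x, 30 mm across (15 mm either side of the plate's middle), 34 mm high, 180 g; 32 mm below panel_c. Where along the panel it is bolted differs each time, and so does the hole that lets the panel hang level
- rack: Plywood rack fixed to the table, 150 mm long (own x), with two straight slots 8 mm wide; walls 24 mm high above a floor 8 mm above the table. The panel stands in the slot through the rack's origin (own y = 0); raise it 30 mm or more to clear the walls. Origin on the table under the middle of that slot
- peg_mid (a point): Middle of the hanging peg's axis, 200 mm above the table: a straight steel pin 6 mm in diameter along this frame's y, rooted in a post at own y = +86 mm, free end at own y = -50 mm. It rises 8 degrees towards the free end, so a hung part stays on. The panel may hang anywhere along it, with panel x along this frame's x (-x end of the panel towards the robot)
- peg_tip (a point): Free end of the peg, 207 mm above the table, 50 mm to the -y side of peg_mid; axes as the stand
- stand: Test stand fixed to the table: grey base 110 (x) by 230 (y) mm, 12 mm thick; square 22 mm aluminium post at own y = +97 mm, carrying the peg and, above it, the lamp. Origin on the table straight below peg_mid
- lamp: Rectangular frame lamp above the peg, on the stand: own x = -80 to +45 mm, own y = -55 to +55 mm, bars 28 mm wide, opening too small for a gripper, underside 343 mm above the table. Origin above peg_mid. A gripper pointing straight down does not fit under it; one tilted back 35 to 45 degrees towards the robot in the panel's plane, holding the panel's near top corner, does
- hole0 (a point): Centre of hole 0 of the panel: diameter 13 mm, at -45 mm along panel x, 65 mm above panel_c (15 mm below the top edge); the holes are 18 mm apart
- hole1 (a point): Centre of hole 1 of the panel: diameter 13 mm, at -27 mm along panel x, 65 mm above panel_c (15 mm below the top edge); the holes are 18 mm apart
- hole2 (a point): Centre of hole 2 of the panel: diameter 13 mm, at -9 mm along panel x, 65 mm above panel_c (15 mm below the top edge); the holes are 18 mm apart
- hole3 (a point): Centre of hole 3 of the panel: diameter 13 mm, at 9 mm along panel x, 65 mm above panel_c (15 mm below the top edge); the holes are 18 mm apart
- hole4 (a point): Centre of hole 4 of the panel: diameter 13 mm, at 27 mm along panel x, 65 mm above panel_c (15 mm below the top edge); the holes are 18 mm apart
- hole5 (a point): Centre of hole 5 of the panel: diameter 13 mm, at 45 mm along panel x, 65 mm above panel_c (15 mm below the top edge); the holes are 18 mm apart
- spool_green: Bystander: green wire spool, 56 mm across, 40 mm high
- spool_red: Bystander: red wire spool, 56 mm across, 40 mm high
- tape: Bystander: roll of black tape, 64 mm across, 19 mm high
- cup: Bystander: orange plastic cup, 76 mm across, 100 mm high
- flask: Bystander: tall black drinking flask, 72 mm across, 220 mm high
- screwdriver: Bystander: screwdriver with a yellow handle lying on the table
- pack: Bystander: grey flat battery pack 70 x 130 x 22 mm
- blank: Bystander: plain green glass-like blank 120 x 6 x 90 mm, standing in the rack's other slot, 70 mm to the -y side of the panel (rack frame); no holes
There are look-alikes about, which are no part of the job. Of the things that look like the rack, take the one that is farthest to the robot's left at the start.

How it is judged (in metres and radians):
On the way:
1. the panel is lifted out of the rack's slot (z of panel_c in the frame of rack above 0.118 m and contact force between panel and rack below 0.05 N), for 0.2 s.
At the end, for the whole second after the job is handed in: The peg passes through one of the panel's holes, the panel hangs from it with its lengthwise edge within 8 degrees of level and its face square to the peg within 20 degrees, free of the rack and the gripper, practically still (under 5 cm/s and 0.4 rad/s); bystanders within 3 cm of where they began (((x of hole0 in the frame of peg_mid between -0.008 and 0.008 m and y of hole0 in the frame of peg_mid between -0.045 and 0.07 m and z of hole0 in the frame of peg_mid between -0.02 and 0.014 m) or (x of hole1 in the frame of peg_mid between -0.008 and 0.008 m and y of hole1 in the frame of peg_mid between -0.045 and 0.07 m and z of hole1 in the frame of peg_mid between -0.02 and 0.014 m) or (x of hole2 in the frame of peg_mid between -0.008 and 0.008 m and y of hole2 in the frame of peg_mid between -0.045 and 0.07 m and z of hole2 in the frame of peg_mid between -0.02 and 0.014 m) or (x of hole3 in the frame of peg_mid between -0.008 and 0.008 m and y of hole3 in the frame of peg_mid between -0.045 and 0.07 m and z of hole3 in the frame of peg_mid between -0.02 and 0.014 m) or (x of hole4 in the frame of peg_mid between -0.008 and 0.008 m and y of hole4 in the frame of peg_mid between -0.045 and 0.07 m and z of hole4 in the frame of peg_mid between -0.02 and 0.014 m) or (x of hole5 in the frame of peg_mid between -0.008 and 0.008 m and y of hole5 in the frame of peg_mid between -0.045 and 0.07 m and z of hole5 in the frame of peg_mid between -0.02 and 0.014 m)) and angle between panel_c's own z axis and vertical below 0.14 rad and angle between the y axis of panel_c and the y axis of peg_mid, either way round below 0.35 rad and contact force between panel and stand above 1 N and contact force between panel and rack below 0.05 N and angular speed of panel below 0.4 rad/s and linear speed of panel below 0.05 m/s and contact force between panel and the fingers below 0.05 N and distance of each of blank, spool_green, spool_red, tape, cup, flask, screwdriver, pack from where it was at the start of the episode below 0.03 m); the robot touches nothing.
It fails at once if the robot or panel pushes on the lamp with over 5 N (contact force between lamp and anything else above 5 N).
It fails at once if a bystander is pushed over 3 cm (distance of any of spool_green, spool_red, tape, cup, flask, screwdriver, pack, blank from where it was at the start of the episode above 0.03 m).
It also fails if it takes over 45 s, if anything falls off the work surface, if the arm or the gripper's body presses on something with over 40 N, if the wrist force passes 120 N, or if a joint passes its speed limit or range.

## Working session

There is one attempt and no reset: what is moved stays moved. The work goes in short steps, Python scripts to look and compute and a tool call to move; the robot and the scene stay as the last step left them, time stands still between calls to the robot, and variables do not carry over. Pictures are saved under pics/ and viewed, at most 11 in all, crops included, and the job is handed in when it is done.

Besides the shell and the picture viewer there is one more tool, called after "Request:" by a JSON object that holds its "name" and its "arguments". carry_out: Moves the arm, as the interface text tells. Its arguments: {"type":"object","properties":{"deltas":{"type":"array"}},"required":["deltas"]}

```bash
ls; mkdir -p pics; cat > h.py <<'E'
import numpy as np, cv2
from plant import ctrl
def save(p,n): cv2.imwrite('pics/'+n,p['color'][:,:,::-1])
def ray(p,uv):
    K=np.array(p['camera_matrix']);d=((uv[0]-K[0,2])/K[0,0],(uv[1]-K[1,2])/K[1,1]);d=np.array(d);s=d.copy()
    for _ in range(20): s=d/(1+p['k1']*(s@s))
    R=np.array(p['R']);v=R.T@np.array([*s,1]);return -R.T@np.array(p['t']),v/np.linalg.norm(v)
def proj(p,X):
    R=np.array(p['R']);c=R@np.array(X)+np.array(p['t']);s=c[:2]/c[2];s=s*(1+p['k1']*(s@s));K=np.array(p['camera_matrix'])
    return np.array([K[0,0]*s[0]+K[0,2],K[1,1]*s[1]+K[1,2]])
def atz(p,uv,z):
    o,v=ray(p,uv);return o+v*(z-o[2])/v[2]
def tri(obs):
    A=np.zeros((3,3));b=np.zeros(3);L=[]
    for p,uv in obs:
        o,v=ray(p,uv);M=np.eye(3)-np.outer(v,v);A+=M;b+=M@o;L.append((o,v))
    X=np.linalg.solve(A,b);return X,[float(np.linalg.norm((np.eye(3)-np.outer(v,v))@(X-o))) for o,v in L]
E
python3 - <<'E'
from h import *
np.set_printoptions(precision=4,suppress=True)
o=ctrl.get_obs();print(o)
S={n:ctrl.snapshot(n) for n in('scene','side')}
for n,p in S.items():
    save(p,n+'0.png');R=np.array(p['R']);print(n,-R.T@np.array(p['t']),R[2])
    for k in ['rack','panel_c','driver_c','peg_mid','peg_tip','stand','lamp','hole0','hole1','hole2','hole3','hole4','hole5','blank','flask','cup']:
        print(k,[(np.round(d['centre'],1).tolist(),round(d['p'],2)) for d in ctrl.spot_point(p,k)[:4]])
print(ctrl.get_obs()['clock'])
E
```

```text
pics
{'clock': 0.0, 'joint_pos': array([ 16.5079,  20.5907,   0.634 ,  -0.0189, -70.1357, -16.5083]), 'qvel': array([ 0.0449,  0.0685, -0.0949,  0.0269,  0.0122, -0.0706]), 'tau': array([ -0.0008, -58.2727,  29.3058,   6.9975,   0.0069,  -0.0002]), 'tool_pos': array([ 0.6745, -0.    ,  0.2256]), 'orientation': array([179.9064,  -0.0092, -90.0068]), 'force': array([-0.0101,  0.4446, -1.1033]), 'moment': array([-0.0416,  0.0094,  0.0026]), 'gripper_force': 0.0, 'opening': 0.08750673512435037}
scene [ 1.5942 -0.0631  1.3305] [-0.6677 -0.0007 -0.7445]
rack [([252.3, 187.0], 0.9), ([284.7, 221.0], 0.78), ([256.6, 266.7], 0.55), ([276.6, 208.6], 0.28)]
panel_c [([281.9, 206.8], 0.77), ([285.1, 220.6], 0.74)]
driver_c [([282.6, 212.9], 0.53)]
peg_mid [([362.4, 191.3], 0.89), ([319.3, 251.6], 0.72)]
peg_tip [([350.8, 193.8], 0.66), ([428.0, 216.6], 0.23)]
stand [([362.5, 192.0], 0.68), ([357.3, 222.0], 0.63), ([286.2, 218.7], 0.33)]
lamp [([365.7, 167.6], 0.57)]
hole0 [([278.4, 198.2], 0.95), ([286.8, 196.6], 0.83), ([281.6, 192.1], 0.76), ([276.7, 205.8], 0.75)]
hole1 [([278.4, 198.2], 0.95
[... 1126 characters left out ...]
hole1 [([356.6, 204.9], 0.87), ([363.9, 212.8], 0.7), ([362.9, 208.9], 0.63), ([345.1, 197.4], 0.58)]
hole2 [([356.6, 204.9], 0.87), ([363.9, 212.8], 0.7), ([362.9, 208.9], 0.63), ([345.1, 197.4], 0.58)]
hole3 [([356.6, 204.9], 0.87), ([363.9, 212.8], 0.7), ([362.9, 208.9], 0.63), ([345.1, 197.4], 0.58)]
hole4 [([356.6, 204.9], 0.87), ([363.9, 212.8], 0.7), ([362.9, 208.9], 0.63), ([345.1, 197.4], 0.58)]
hole5 [([356.6, 204.9], 0.87), ([363.9, 212.8], 0.7), ([362.9, 208.9], 0.63), ([345.1, 197.4], 0.58)]
blank [([372.8, 236.6], 0.77), ([318.3, 258.8], 0.72)]
flask [([188.1, 353.2], 0.67)]
cup [([384.5, 211.1], 0.92), ([361.4, 210.0], 0.66), ([355.5, 242.1], 0.58), ([300.7, 331.1], 0.55)]
1.7
```

View pics/scene0.png

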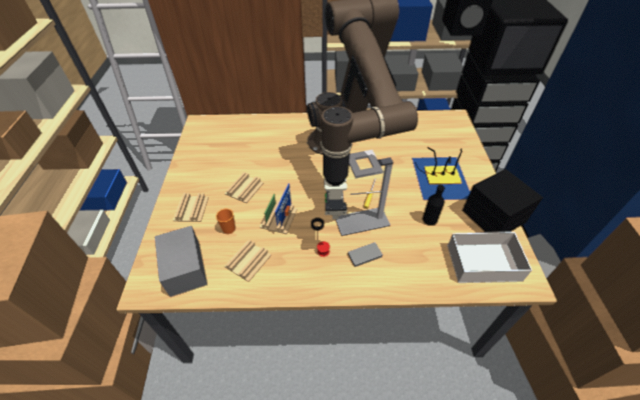

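View pics/side0.png

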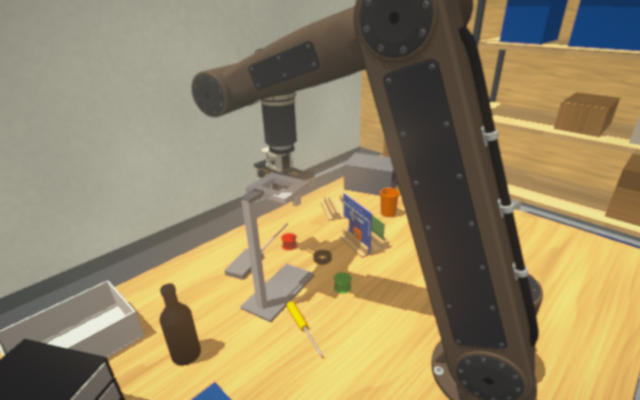

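```bash
python3 - <<'E'
from h import *
np.set_printoptions(precision=4,suppress=True)
S={n:ctrl.snapshot(n) for n in('scene','side','wrist')}
a,b,w=S['scene'],S['side'],S['wrist'];save(w,'wrist0.png')
R=np.array(w['R']);print('wristcam',-R.T@np.array(w['t']),R)
for n,u,v in [('panel_c',(281.9,206.8),(355.9,223.4)),('driver',(282.6,212.9),(359.2,233.2)),('peg_mid',(362.4,191.3),(277,233.5)),('peg_tip',(350.8,193.8),(286.6,225.1)),('rack',(284.7,221),(357.6,243.3)),('stand',(357.3,222),(280.1,285.2)),('lamp',(365.7,167.6),(272.9,182.9))]:
    print(n,*tri([(a,u),(b,v)]),atz(a,u,0)[:2],atz(b,v,0)[:2])
for n in('panel','stand','rack','lamp','blank'):
  for k in('scene','side'):
    for i,d in enumerate(ctrl.silhouettes(S[k],n)[:3]):
        m=d['mask'];ys,xs=np.nonzero(m);print(n,k,round(d['p'],2),xs.min(),xs.max(),ys.min(),ys.max(),m.sum())
for k in S:
    c=cv2.resize(S[k]['color'][150:310,210:450] if k=='scene' else S[k]['color'][150:330,220:420],None,fx=3,fy=3,interpolation=cv2.INTER_CUBIC)
    if k!='wrist': cv2.imwrite(f'pics/{k}_crop.png',c[:,:,::-1])
E
```

```text
wristcam [ 0.6746 -0.0653  0.3862] [[-1.      0.0004  0.0011]
 [ 0.0007  0.9696  0.2447]
 [-0.001   0.2447 -0.9696]]
panel_c [ 0.5568 -0.2195  0.0901] [0.007189834079847782, 0.007189834079847711] [ 0.4748 -0.2371] [ 0.647  -0.3236]
driver [ 0.5507 -0.2248  0.0457] [0.001663365146094546, 0.0016633651460945568] [ 0.5121 -0.2319] [ 0.5935 -0.2776]
peg_mid [0.5727 0.1214 0.2045] [0.001323269776158725, 0.001323269776158683] [0.3861 0.1536] [ 0.8238 -0.0698]
peg_tip [0.5859 0.0729 0.2044] [0.002105619269496878, 0.0021056192694968554] [0.401  0.0955] [ 0.8415 -0.1339]
rack [ 0.5576 -0.2215 -0.0015] [0.001779780672181864, 0.0017797806721819315] [ 0.5603 -0.2199] [ 0.5561 -0.222 ]
stand [0.5838 0.1153 0.0081] [0.0049100838003557305, 0.004910083800355763] [0.5747 0.1122] [0.5925 0.1146]
lamp [0.583  0.1173 0.3544] [0.003785796335191414, 0.003785796335191588] [0.2198 0.1867] [ 1.1763 -0.3446]
panel scene 0.88 276 291 187 222 352
panel side 0.68 343 371 195 252 935
stand scene 0.81 337 392 150 234 1920
stand scene 0.64 275 291 185 223 379
stand side 0.92 241 312 174 321 4218
rack scene 0.91 225 263 172 202 682
rack scene 0.76 260 297 201 233 503
rack scene 0.69 174 208 193 221 773
rack side 0.65 340 390 229 257 712
rack side 0.21 343 371 195 251 920
lamp scene 0.9 350 393 151 176 641
lamp side 0.86 240 308 173 203 1272
blank scene 0.69 265 275 196 220 147
blank side 0.63 371 384 217 238 207
blank side 0.46 313 332 250 265 260
blank side 0.27 240 308 173 203 1254
```

View pics/scene_crop.png

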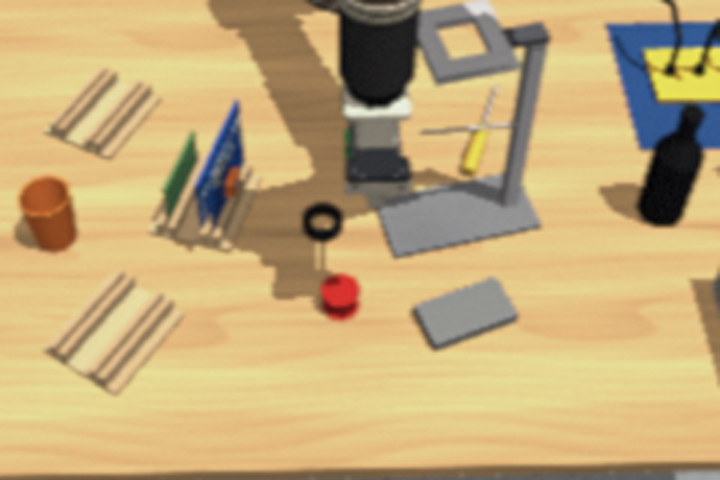

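```bash
python3 - <<'E'
from h import *
np.set_printoptions(precision=4,suppress=True)
a=ctrl.snapshot('scene');w=ctrl.snapshot('wrist')
print(w['camera_matrix'],w['k1'],a['camera_matrix'],a['k1'])
def atx(p,uv,x):
    o,v=ray(p,uv);return o+v*(x-o[0])/v[0]
for u in [(336.7,187),(324,165),(349.5,165),(325,183),(347,183),(325,150),(350,150),(325,120),(350,120)]: print(u,atx(a,u,0.70))
T=ctrl.get_obs()['tool_pos']
# which part of the wrist picture shows fingers / peg
for n,X in [('tcp',T),('panel',[.557,-.222,.09]),('peg',[.573,.121,.2]),('tip',[.586,.073,.207])]: print(n,proj(w,X))
E
```

```text
[[324.3763   0.     321.139 ]
 [  0.     324.3763 197.7356]
 [  0.       0.       1.    ]] -0.05631499473021655 [[366.1724   0.     318.0402]
 [  0.     366.1724 194.463 ]
 [  0.       0.       1.    ]] -0.006414140798585454
(336.7, 187) [0.7    0.0033 0.3714]
(324, 165) [ 0.7    -0.0419  0.481 ]
(349.5, 165) [0.7    0.0438 0.4786]
(325, 183) [ 0.7    -0.0386  0.3934]
(347, 183) [0.7    0.0393 0.3911]
(325, 150) [ 0.7    -0.0386  0.5474]
(350, 150) [0.7    0.0421 0.5452]
(325, 120) [ 0.7    -0.0385  0.6655]
(350, 120) [0.7    0.0362 0.6636]
tcp [320.1671 243.6899]
panel [464.961  -77.7587]
peg [462.0817 385.2108]
tip [456.4401 335.6301]
```

View pics/wrist0.png

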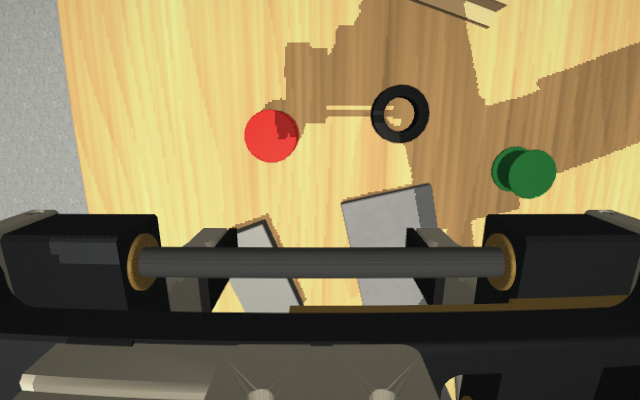

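Request:
{"name": "carry_out", "arguments": {"deltas": [[[0.25,0,-0.25,-0.0235,1],[0.35,0,-0.475,-0.047,1],[0.35,0.2,-0.475,-0.07,1],[0.35,0.4,-0.475,-0.094,1],[0.35,0.6,-0.475,-0.118,1]]]}}

```text
clock: 2.95
tool_pos: [0.5539, -0.0706, 0.3219]
orientation: [-179.9, -0.0, -47.3]
force: [-1.0, 0.7, 1.1]
opening: 0.0873
gripper_force: 0.0
```

Request:
{"name": "carry_out", "arguments": {"deltas": [[[-0.11,0.12,0,-0.0235,1],[-0.22,0.24,0,-0.047,1],[-0.22,0.24,0,-0.07,1],[-0.22,0.24,0,-0.094,1],[-0.22,0.24,0,-0.117,1]]]}}

```text
clock: 3.45
tool_pos: [0.4895, -0.0699, 0.3221]
orientation: [-180.0, -0.1, -5.1]
force: [-0.2, 0.4, 0.4]
opening: 0.0877
gripper_force: 0.0
```

Request:
{"name": "carry_out", "arguments": {"deltas": [[[0,0,0,-0.015,1],[0,0,0,-0.015,1]]]}}

```text
clock: 3.65
tool_pos: [0.4898, -0.0699, 0.3218]
orientation: [-180.0, -0.0, -0.0]
force: [1.1, 0.1, 0.9]
opening: 0.0877
gripper_force: 0.0
```

```bash
python3 - <<'E'
from h import *
np.set_printoptions(precision=4,suppress=True)
o=ctrl.get_obs();print(o['tool_pos'],o['orientation'],o['joint_pos'])
w=ctrl.snapshot('wrist');save(w,'w1.png')
for k in ['panel_c','panel','driver_c','peg_mid','peg_tip','hole0','rack']:
    print(k,[(np.round(d['centre'],1).tolist(),round(d['p'],2)) for d in ctrl.spot_point(w,k)[:7]])
print([(np.round(d['centre'],1).tolist(),round(d['p'],2)) for d in ctrl.search_frame(w,'driver_c')])
E
```

```text
[ 0.4898 -0.0699  0.3218] [-179.9915   -0.0253   -0.0142] [ 14.6907   0.3154 -12.2151  -0.0018 -77.4429  75.2955]
panel_c [([444.8, 112.6], 0.91), ([423.0, 113.1], 0.64)]
panel [([444.8, 112.6], 0.91), ([423.0, 113.1], 0.64)]
driver_c [([426.1, 122.8], 0.93), ([459.3, 139.9], 0.72), ([473.6, 103.1], 0.33)]
peg_mid [([98.0, 94.1], 0.68), ([593.6, 89.9], 0.53), ([465.1, 130.9], 0.45)]
peg_tip [([147.7, 75.1], 0.57)]
hole0 [([464.1, 122.9], 0.97), ([470.2, 101.9], 0.91), ([484.7, 64.7], 0.9), ([452.5, 156.4], 0.62), ([479.4, 82.8], 0.59)]
rack [([417.9, 119.1], 0.8)]
[([422.3, 123.4], 0.64), ([142.8, 109.3], 0.29)]
```

View pics/w1.png

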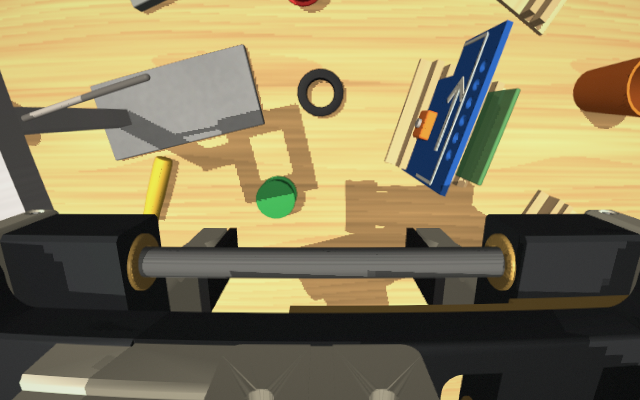

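```bash
python3 - <<'E'
from h import *
from scipy.optimize import least_squares
np.set_printoptions(precision=4,suppress=True)
w=ctrl.snapshot('wrist')
hs=[-45,-27,-9,9,27,45]
H=np.array([[452.5,156.4],[459.3,139.9],[464.1,122.9],[470.2,101.9],[479.4,82.8],[484.7,64.7]])
def W(q,P):
    c,s=np.cos(q[2]),np.sin(q[2]);P=np.array(P)/1e3
    return np.array([q[0]+c*P[0]-s*P[1],q[1]+s*P[0]+c*P[1],P[2]+.088])
pts=[([h,3,65],u) for h,u in zip(hs,H)]+[([-85,3,80],(443.5,195)),([85,0,80],(511,22))]
f=lambda q:np.concatenate([proj(w,W(q,P))-u for P,u in pts])
r=least_squares(f,[.56,-.22,-.3],loss='soft_l1');q=r.x
print('panel',q[:2],np.degrees(q[2]));print(f(q).reshape(-1,2))
for u in[(426.1,122.8),(422.3,123.4)]:
  g=least_squares(lambda d:proj(w,W(q,[d[0],d[1],-32]))-u,[0,0]);print('driver',g.x,'com',-3.1+.6*g.x[0])
# orange mask
hsv=cv2.cvtColor(w['color'],cv2.COLOR_RGB2HSV);m=cv2.inRange(hsv,(5,150,120),(18,255,255));m[:,:380]=0;m[:,500:]=0;m[200:]=0
ys,xs=np.nonzero(m);print('orange',xs.min(),xs.max(),ys.min(),ys.max(),len(xs),xs.mean(),ys.mean())
for d in(-40,-20,0,20,40): print(d,[proj(w,W(q,[d+a,15,z])).round(1).tolist() for a in(-18,18) for z in(-15,-49)])
for n,u,z in[('mid',(98,94.1),.2),('tip',(147.7,75.1),.207)]: print(n,atz(w,u,z))
print(-np.array(w['R']).T@np.array(w['t']))
c=cv2.resize(w['color'][20:200,370:530],None,fx=3.3,fy=3.3,interpolation=cv2.INTER_CUBIC);cv2.imwrite('pics/w1c.png',c[:,:,::-1])
E
```

```text
panel [ 0.5584 -0.2187] -15.975760844417266
[[-0.2685 -0.9681]
 [-0.7377 -1.5793]
 [ 0.8786 -2.0466]
 [ 1.272   1.1416]
 [-1.3673  2.1002]
 [-0.051   1.7477]
 [ 0.205   0.5663]
 [ 0.0541 -0.7701]]
driver [-15.2711   9.9587] com -12.262657203260853
driver [-17.375   14.4516] com -13.524976593419527
orange 413 436 110 139 421 425.16152019002374 123.79334916864607
-40 [[415.1, 155.1], [408.1, 152.2], [424.8, 127.2], [416.9, 126.4]]
-20 [[420.4, 139.7], [413.0, 137.9], [430.2, 111.4], [421.9, 111.7]]
0 [[425.9, 124.1], [417.9, 123.4], [435.8, 95.2], [427.0, 96.7]]
20 [[431.3, 108.1], [422.9, 108.7], [441.4, 78.7], [432.1, 81.6]]
40 [[436.9, 91.9], [428.0, 93.7], [447.0, 62.0], [437.2, 66.2]]
mid [0.5755 0.1209 0.2   ]
tip [0.5889 0.0714 0.207 ]
[ 0.5548 -0.07    0.4812]
```

View pics/w1c.png

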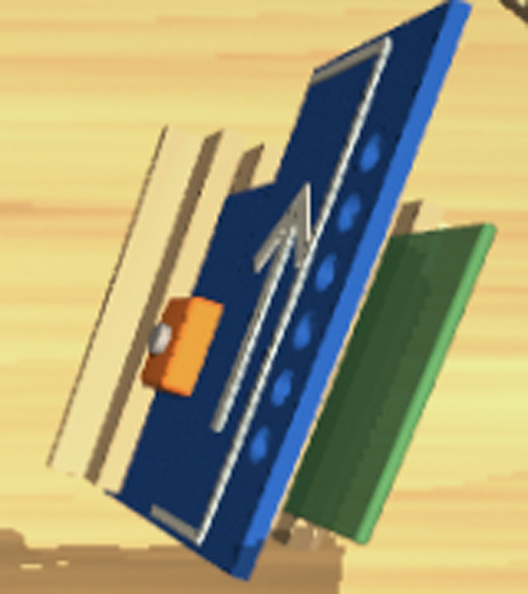

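```bash
python3 - <<'E'
from h import *
np.set_printoptions(precision=4,suppress=True)
w=ctrl.snapshot('wrist');g=cv2.GaussianBlur(w['color'],(3,3),0).astype(int)
for c in(110,120,130,140,145,148,150): print(c,[tuple(g[r,c]) if 0 else int(g[r,c].sum()//3) for r in range(66,104)])
for r in (77,): print('row77',[int(g[r,c].sum()//3) for c in range(138,160)])
mid=np.array([.5755,.1209,.2]);
for yaw in(13,15,17):
  y=np.radians(yaw);ax=np.array([-np.sin(y),np.cos(y),0])
  print(yaw,[proj(w,np.array([.5889,.0714,.207])+ax*s+[0,0,-s*.1405]).round(1).tolist() for s in(0,.01,.02,.03)])
E
```

```text
110 [193, 193, 193, 193, 194, 194, 194, 193, 191, 191, 191, 192, 193, 187, 171, 160, 160, 160, 153, 133, 118, 117, 118, 115, 107, 95, 90, 112, 144, 158, 159, 158, 158, 158, 158, 158, 159, 159]
120 [194, 193, 194, 194, 194, 195, 194, 192, 191, 191, 186, 174, 165, 163, 163, 151, 130, 118, 118, 117, 113, 103, 91, 93, 120, 149, 159, 161, 161, 162, 161, 161, 160, 160, 160, 160, 160, 161]
130 [194, 194, 194, 195, 195, 195, 194, 190, 179, 167, 161, 157, 142, 123, 117, 118, 116, 110, 100, 90, 101, 134, 158, 164, 163, 164, 163, 163, 163, 163, 163, 164, 163, 163, 163, 162, 162, 161]
140 [195, 195, 195, 195, 194, 183, 165, 158, 154, 137, 121, 118, 118, 115, 108, 97, 88, 105, 141, 162, 165, 164, 163, 163, 163, 164, 164, 165, 166, 166, 167, 168, 168, 167, 167, 166, 165, 165]
145 [195, 195, 195, 193, 181, 167, 159, 144, 121, 110, 112, 115, 110, 100, 88, 94, 128, 157, 165, 165, 166, 165, 165, 165, 165, 165, 166, 167, 168, 167, 167, 166, 166, 165, 164, 164, 165, 165]
148 [195, 196, 194, 184, 170, 163, 163, 159, 142, 115, 93, 81, 75, 74, 92, 130, 157, 163, 163, 163, 163, 163, 163, 164, 165, 165, 166, 166, 165, 165, 164, 164, 163, 162, 162, 163, 164, 164]
150 [195, 194, 185, 170, 162, 163, 164, 163, 163, 161, 154, 144, 140, 145, 155, 162, 164, 164, 164, 164, 164, 164, 165, 165, 166, 166, 166, 165, 164, 163, 164, 164, 163, 163, 164, 164, 165, 165]
row77 [118, 118, 118, 118, 118, 120, 120, 115, 104, 91, 81, 101, 144, 165, 165, 165, 165, 165, 164, 164, 163, 163]
13 [[147.7, 75.0], [137.5, 78.4], [127.4, 81.7], [117.6, 85.0]]
15 [[147.7, 75.0], [137.6, 78.8], [127.7, 82.6], [118.0, 86.3]]
17 [[147.7, 75.0], [137.8, 79.3], [128.0, 83.4], [118.5, 87.5]]
```

```bash
python3 - <<'E'
from h import *
from scipy.optimize import least_squares
np.set_printoptions(precision=4,suppress=True)
w=ctrl.snapshot('wrist')
def P(q,s): y=q[2];return np.array([q[0]-np.sin(y)*s,q[1]+np.cos(y)*s,.207-s*.1405])
f=lambda q:np.r_[proj(w,P(q,0))-[149.3,76.2],[np.interp(c,*np.array(sorted([tuple(proj(w,P(q,s))) for s in np.linspace(0,.06,25)])).T)-r for c,r in[(110,89),(120,85.9),(130,82.5),(140,79.2)]]]
r=least_squares(f,[.589,.071,.26]);q=r.x;print(q[:2],np.degrees(q[2]),r.fun,'mid',P(q,.05))
# networks again on side and scene for peg
for k in('scene','side'):
  p=ctrl.snapshot(k)
  for n,X in(('peg_tip',P(q,0)),('peg_mid',P(q,.0505))): print(k,n,proj(p,X),[(np.round(d['centre'],1).tolist(),round(d['p'],2)) for d in ctrl.spot_point(p,n)[:2]])
pan=np.array([.5584,-.2187]);a=np.radians(-16)
print('grasp',pan+.086*np.array([np.cos(a),np.sin(a)]))
E
```

```text
[0.5879 0.0702] 12.831307032739755 [ 0.0049  0.0153  0.0901 -0.1232 -0.0103  0.0281] mid [0.5768 0.1189 0.2   ]
scene peg_tip [350.6587 194.0362] [([349.4, 192.8], 0.84), ([363.6, 192.4], 0.71)]
scene peg_mid [362.2194 192.9249] [([362.9, 192.2], 0.64)]
side peg_tip [287.416 223.424] [([288.2, 223.7], 0.89)]
side peg_mid [277.1607 233.8597] [([277.8, 234.3], 0.94), ([386.8, 215.1], 0.45)]
grasp [ 0.6411 -0.2424]
```

Request:
{"name": "carry_out", "arguments": {"deltas": [[[0.15,0.172,0,0.0089,0.2],[0.3,0.344,0,0.018,0.2],[0.45,0.516,0.1,0.027,0.2],[0.6,0.688,0.2,0.036,0.2],[0.755,0.86,0.31,0.0444,0.2]]]}}

```text
clock: 5.05
tool_pos: [0.6411, -0.2429, 0.2594]
orientation: [-180.0, -0.0, -16.2]
force: [0.7, 1.1, 1.2]
opening: 0.0549
gripper_force: 0.0
```

```bash
python3 - <<'E'
from h import *
o=ctrl.get_obs();print(o['tool_pos'],o['orientation'],o['opening'])
a=ctrl.snapshot('scene');b=ctrl.snapshot('side')
for k,X in(('panel_c',[.5584,-.2187,.088]),('panel',[.5584,-.2187,.008])):
  for p in(a,b): print(k,proj(p,X),[(d['centre'],d['p']) for d in ctrl.spot_point(p,k)[:2]])
c=cv2.resize(a['color'][140:260,220:380],None,fx=4.5,fy=4.5,interpolation=cv2.INTER_CUBIC);cv2.imwrite('pics/a2.png',c[:,:,::-1])
E
```

```text
[ 0.64106729 -0.24294157  0.25944973] [-1.79996701e+02 -4.07671886e-02 -1.62038338e+01] 0.05489423849450345
panel_c [283.34665442 208.4340676 ] [([286.3, 221.3], 0.86), ([282.9, 207.7], 0.82)]
panel_c [357.11188826 222.7186269 ] [([354.7, 242.8], 0.7), ([356.5, 226.5], 0.67)]
panel [284.83080504 219.60196362] [([286.3, 221.3], 0.86), ([282.9, 207.7], 0.82)]
panel [356.58198154 241.62566474] [([354.7, 242.8], 0.7), ([356.5, 226.5], 0.67)]
```

View pics/a2.png

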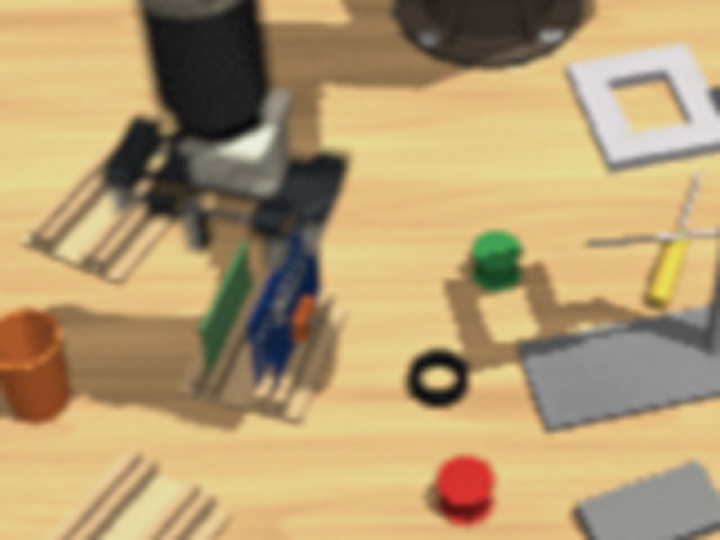

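```bash
python3 - <<'E'
from h import *
a=ctrl.snapshot('scene')
f=lambda X:((proj(a,X)-[220,140])*4.5).round().tolist()
print('tcp',f([.641,-.243,.2594]),'corner top',f([.6401,-.2421,.168]),'bottom',f([.6401,-.2421,.098]),'nearcorner',f([.4767,-.1953,.168]))
print('cut',f([.6016,-.231,.008]))
E
```

```text
tcp [236.0, 256.0] corner top [248.0, 321.0] bottom [255.0, 368.0] nearcorner [306.0, 191.0]
cut [277.0, 393.0]
```

Request:
{"name": "carry_out", "arguments": {"deltas": [[[0,0,0.2,0,0.2],[0,0,0.4,0,0.2],[0,0,0.55,0,0.2],[0,0,0.65,0,0.2],[0,0,0.65,0,0.2]]]}}

```text
clock: 5.9
tool_pos: [0.6382, -0.2399, 0.1289]
orientation: [-180.0, 0.2, -16.0]
force: [1.1, -0.1, -0.4]
opening: 0.0527
gripper_force: 0.0
```

Request:
{"name": "carry_out", "arguments": {"deltas": [[[0,0,0,0,-0.5],[0,0,0,0,-0.9],[0,0,0,0,-1],[0,0,0,0,-1],[0,0,0,0,-1]]]}}

```text
clock: 6.4
tool_pos: [0.64, -0.2413, 0.1308]
orientation: [-180.0, -0.1, -16.1]
force: [-0.4, -0.3, -0.2]
opening: 0.0181
gripper_force: 0.0
```

Request:
{"name": "carry_out", "arguments": {"deltas": [[[0,0,0,0,-1],[0,0,0,0,-1],[0,0,0,0,-1],[0,0,0,0,-1]]]}}

```text
clock: 6.8
tool_pos: [0.64, -0.2411, 0.1302]
orientation: [-180.0, -0.0, -16.1]
force: [-0.3, 1.0, 0.9]
opening: 0.006
gripper_force: 30.0
```

Request:
{"name": "carry_out", "arguments": {"deltas": [[[0,0,-0.02,0,-1],[0,0,-0.06,0,-1],[0,0,-0.12,0,-1],[0,0,-0.18,0,-1],[0,0,-0.22,0,-1]]]}}

```text
clock: 7.3
tool_pos: [0.6404, -0.2417, 0.1763]
orientation: [180.0, -0.1, -16.1]
force: [-0.3, 0.6, -3.0]
opening: 0.0059
gripper_force: 30.0
```

Request:
{"name": "carry_out", "arguments": {"deltas": [[[0,0,-0.06,0,-1],[0,0,-0.14,0,-1],[0,0,-0.22,0,-1],[0,0,-0.3,0,-1],[0,0,-0.35,0,-1]]]}}

```text
clock: 7.8
tool_pos: [0.6402, -0.2415, 0.2463]
orientation: [180.0, -0.1, -16.1]
force: [0.5, -0.0, -2.8]
opening: 0.0059
gripper_force: 30.0
```

```bash
python3 - <<'E'
from h import *
o=ctrl.get_obs();print(o['tool_pos'],o['orientation'],o['opening'],o['gripper_force'],o['force'],o['moment'])
a=ctrl.snapshot('scene');b=ctrl.snapshot('side')
A=cv2.resize(a['color'][140:240,220:370],None,fx=4,fy=4,interpolation=cv2.INTER_CUBIC)[:360]
B=cv2.resize(b['color'][150:250,300:420],None,fx=4,fy=4,interpolation=cv2.INTER_CUBIC)
c=np.zeros((600,800,3),np.uint8);c[:360,:600]=A;cv2.imwrite('pics/b3.png',np.hstack([A[:,:400],B[:360]])[:,:,::-1])
for p in(a,b):
  for n in('panel_c','driver_c','hole0'): print(n,[(np.round(d['centre'],1).tolist(),round(d['p'],2)) for d in ctrl.spot_point(p,n)[:6]])
E
```

```text
[ 0.64017421 -0.24152458  0.24633454] [ 1.79998519e+02 -1.15980878e-01 -1.60711255e+01] 0.005930597535071401 29.96090032160282 [ 0.45929272 -0.02586187 -2.81439816] [-0.23378291 -0.31970792 -0.03365459]
panel_c [([281.3, 190.7], 0.59)]
driver_c []
hole0 [([277.0, 186.6], 0.7), ([282.1, 180.2], 0.5), ([283.4, 171.7], 0.48), ([279.3, 176.4], 0.44), ([276.1, 181.4], 0.44), ([272.5, 190.0], 0.44)]
panel_c [([353.1, 210.4], 0.79), ([355.3, 191.8], 0.57), ([187.9, 351.0], 0.44)]
driver_c [([359.8, 201.1], 0.66)]
hole0 [([356.7, 173.4], 0.97), ([367.9, 180.3], 0.96), ([351.3, 170.5], 0.96), ([349.4, 168.8], 0.94), ([363.6, 176.8], 0.91), ([359.4, 178.2], 0.55)]
```

View pics/b3.png

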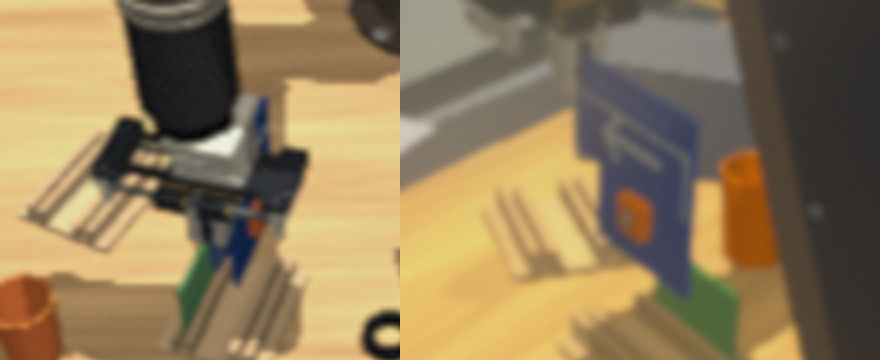

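```bash
cat > fit.py <<'E'
from h import *
from scipy.optimize import least_squares
HS=[-45,-27,-9,9,27,45]
def pan(P,th,tcp,yaw,dx=0,dz=0,gx=84.6,gz=42.):
    """panel point (x,y,z rel panel_c, mm) -> world; th = droop of robot end, pivot = grip point"""
    gx,gz=gx+dx,gz+dz
    v=np.array([P[0]-gx,P[1],P[2]-gz-19]);c,s=np.cos(th),np.sin(th)
    v=np.array([c*v[0]-s*v[2],v[1],s*v[0]+c*v[2]+19])/1e3
    y=np.radians(yaw);return np.array(tcp)+[np.cos(y)*v[0]-np.sin(y)*v[1],np.sin(y)*v[0]+np.cos(y)*v[1],v[2]]
E
python3 - <<'E'
from fit import *
o=ctrl.get_obs();t=o['tool_pos'];y=o['orientation'][2]
b=ctrl.snapshot('side');pts=[]
for d in ctrl.spot_point(b,'hole0'):
    if d['p']>.4: pts.append(d['centre'])
dr=ctrl.spot_point(b,'driver_c')
print(np.round(pts,1).tolist())
for th in(0,.05,.1): print(th,[proj(b,pan([h,3,65],th,t,y)).round(1).tolist() for h in HS],'drv',proj(b,pan([-19,0,-32],th,t,y)).round(1),[(d['centre'],d['p']) for d in dr[:2]],[proj(b,pan([x,3,z],th,t,y)).round(1).tolist() for x,z in((-85,80),(-85,-80),(45,-80))])
m=ctrl.silhouettes(b,'panel')[0]['mask'];ys,xs=np.nonzero(m);print(xs.min(),xs.max(),ys.min(),ys.max(), ys[xs>=xs.max()-1].min(),ys[xs>=xs.max()-3].max(), xs[ys.argmax()])
E
```

```text
[[365.8, 182.4], [352.6, 177.5], [355.7, 173.1], [362.4, 175.3], [361.7, 175.5], [352.5, 169.4], [344.0, 284.1]]
0 [[365.7, 181.7], [362.4, 179.7], [359.1, 177.7], [356.0, 175.7], [352.9, 173.8], [349.8, 171.9]] drv [360.8 204.8] [([360.4, 201.3], 0.42), ([358.7, 176.0], 0.26)] [[373.5, 182.0], [371.3, 226.1], [349.2, 209.5]]
0.05 [[365.6, 183.5], [362.3, 181.2], [359.1, 179.0], [356.0, 176.8], [352.9, 174.6], [349.9, 172.5]] drv [359.9 205.5] [([360.4, 201.3], 0.42), ([358.7, 176.0], 0.26)] [[373.5, 184.6], [369.9, 227.2], [348.1, 209.1]]
0.1 [[365.5, 185.3], [362.2, 182.8], [359.0, 180.3], [355.9, 177.8], [352.9, 175.4], [349.9, 173.0]] drv [359.1 206.2] [([360.4, 201.3], 0.42), ([358.7, 176.0], 0.26)] [[373.4, 187.1], [368.4, 228.2], [347.0, 208.6]]
343 374 166 225 182 225 368
```

Request:
{"name": "carry_out", "arguments": {"deltas": [[[-0.004,-0.07,0,-0.005,-1],[-0.012,-0.2,0,-0.013,-1],[-0.02,-0.35,0,-0.022,-1],[-0.03,-0.5,0,-0.031,-1],[-0.0385,-0.65,0,-0.04,-1]]]}}

```text
clock: 8.9
tool_pos: [0.6686, -0.1126, 0.2442]
orientation: [-180.0, -0.0, -1.5]
force: [0.7, 0.5, -3.2]
opening: 0.0059
gripper_force: 30.0
```

Request:
{"name": "carry_out", "arguments": {"deltas": [[[0.025,-0.14,0,-0.01,-1],[0.05,-0.28,0,-0.02,-1],[0.08,-0.42,0,-0.03,-1],[0.105,-0.55,0,-0.0406,-1],[0.125,-0.64,0,-0.0406,-1]]]}}

```text
clock: 9.4
tool_pos: [0.6974, 0.0154, 0.244]
orientation: [-180.0, -0.0, 13.1]
force: [-0.5, -1.1, -3.7]
opening: 0.0056
gripper_force: 30.0
```

Request:
{"name": "carry_out", "arguments": {"deltas": [[[0,0,0.1,0,-1],[0,0,0.2,0,-1],[0,0,0.28,0,-1],[0,0,0.28,0,-1]]]}}

```text
clock: 9.8
tool_pos: [0.6956, 0.0131, 0.1852]
orientation: [-180.0, 0.3, 12.8]
force: [0.1, -0.7, -3.3]
opening: 0.0054
gripper_force: 30.0
```

```bash
python3 - <<'E'
from fit import *
np.set_printoptions(precision=4,suppress=True)
o=ctrl.get_obs();t=o['tool_pos'];y=o['orientation'][2];print(t,o['orientation'])
for k in('side','scene'):
  b=ctrl.snapshot(k)
  print(k,sorted([np.round(d['centre'],1).tolist() for d in ctrl.spot_point(b,'hole0') if d['p']>.4]))
  print('pred',[proj(b,pan([h,-3 if k=='x' else 3,65],0,t,y)).round(1).tolist() for h in HS])
  print('corners',[proj(b,pan([x,3,z],0,t,y)).round(1).tolist() for x,z in((-85,80),(-85,-80),(45,-80),(85,80))])
  for n in('peg_tip','peg_mid'): print(n,[(np.round(d['centre'],1).tolist(),round(d['p'],2)) for d in ctrl.spot_point(b,n)[:2]])
  print('pegpred',proj(b,[.588,.07,.207]),proj(b,[.577,.119,.2]))
  m=ctrl.silhouettes(b,'panel');
  if m: ys,xs=np.nonzero(m[0]['mask']);print('mask',xs.min(),xs.max(),ys.min(),ys.max(),'right edge',ys[xs>=xs.max()-1].min(),ys[xs>=xs.max()-1].max(),'bottom x',xs[ys>=ys.max()-1].mean(),'left',ys[xs<=xs.min()+1].min(),ys[xs<=xs.min()+1].max())
  c=b['color'][140:260,230:350] if k=='side' else b['color'][140:260,290:410]
  cv2.imwrite(f'pics/{k}4.png',cv2.resize(c,None,fx=4,fy=4,interpolation=cv2.INTER_CUBIC)[:,:,::-1])
cv2.imwrite('pics/c4.png',cv2.resize(np.hstack([cv2.imread('pics/side4.png'),cv2.imread('pics/scene4.png')]),(800,400)))
E
```

```text
[0.6956 0.0131 0.1852] [-179.9704    0.2724   12.8483]
side [[285.8, 207.0], [287.1, 225.0], [288.3, 244.2], [289.4, 209.7], [302.4, 211.2], [308.6, 212.0], [314.9, 213.1]]
pred [[312.3, 214.5], [307.2, 213.0], [302.3, 211.6], [297.4, 210.2], [292.6, 208.8], [287.8, 207.4]]
corners [[323.6, 213.4], [324.6, 257.2], [290.7, 245.6], [277.1, 200.3]]
peg_tip [([289.1, 225.5], 0.62)]
peg_mid []
pegpred [287.4421 223.3914] [277.2016 233.7333]
mask 279 325 204 255 right edge 213 254 bottom x 320.46153846153845 left 205 223
scene [[328.1, 195.8], [329.5, 199.2], [329.8, 192.9], [333.2, 198.4], [334.2, 210.4]]
pred [[330.4, 190.8], [331.5, 193.9], [332.6, 197.1], [333.8, 200.3], [335.0, 203.6], [336.2, 206.9]]
corners [[327.9, 181.6], [327.7, 206.1], [335.4, 228.6], [339.0, 212.1]]
peg_tip []
peg_mid [([364.3, 192.2], 0.81)]
pegpred [350.6186 194.0511] [362.1292 192.9639]
mask 422 443 185 225 right edge 186 206 bottom x 430.0 left 210 222
```

View pics/c4.png

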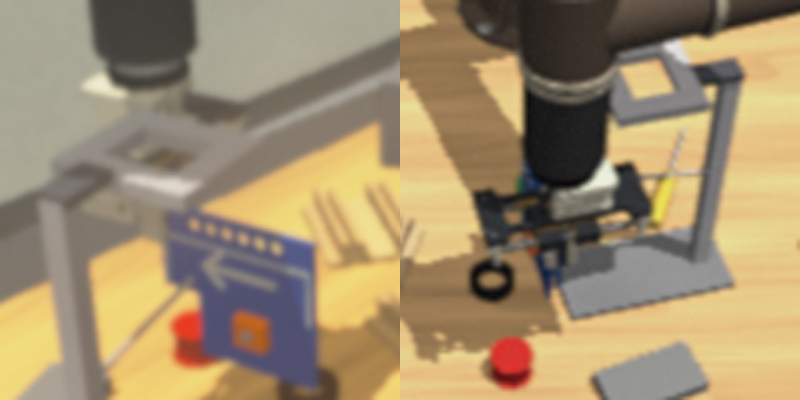

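```bash
cat > holes.py <<'E'
from fit import *
def holes(b,t,y,guess=(0,0,0)):
    g=b['color'].astype(float);s=g[:,:,0]-g[:,:,2]
    P=[proj(b,pan([h,0,65],guess[0],t,y,guess[1],guess[2])) for h in HS];out=[]
    for u in P:
        for _ in range(6):
            r=2.6;X,Y=np.meshgrid(np.arange(640),np.arange(400));k=np.hypot(X-u[0],Y-u[1])<r
            w=np.where(k,np.clip(s+15,0,None),0)
            u=np.array([(w*X).sum(),(w*Y).sum()])/w.sum() if w.sum()>0 else u
        out.append(u)
    return np.array(out),np.array(P)
E
python3 - <<'E'
from holes import *
np.set_printoptions(precision=2,suppress=True)
o=ctrl.get_obs();t=o['tool_pos'];y=o['orientation'][2];print(t,y)
b=ctrl.snapshot('side');U,P=holes(b,t,y);print(U.tolist());print((U-P).tolist())
f=lambda q:np.concatenate([proj(b,pan([h,0,65],q[0],t,y,q[1],q[2]))-u for h,u in zip(HS,U)])
r=least_squares(f,[0,0,0],x_scale=[.01,1,1]);print('th,dx,dz',r.x,r.fun)
g=b['color'].astype(int)
print((g[:,:,0]-g[:,:,2])[203:220,283:318])
# peg line in side image
print('peg rows: brightness'); print(g.sum(2)[216:232,274:296]//3)
E
```

```text
[0.7  0.01 0.19] 12.932024452955487
[[311.8760045924225, 212.8702640642939], [306.9191374663073, 211.13072776280325], [301.9329205366357, 209.89267285861712], [297.58748403575987, 208.61047254150702], [292.6857476635514, 207.16121495327104], [287.8922305764411, 205.89348370927317]]
[[-0.562360813043199, 0.04730650877507969], [-0.4972892528796251, -0.26382649971085925], [-0.529302626224478, -0.09275640009778385], [0.0131072134530541, 0.015282410797880175], [-0.06579967642841211, -0.06224021365520116], [-0.10020005392470921, 0.023630717875846585]]
th,dx,dz [-0.   -1.08  0.49] [ 0.25 -0.16  0.19  0.18  0.23  0.03 -0.31 -0.06 -0.22  0.04 -0.18 -0.02]
[[  5   7   9   7   4  -2  -7  -2   9  24  39  58  77  92 101 107 112 115
  118 120 121 122 123 122 122 121 121 121 120 118 119 118 118 117 116]
 [ -7  -3   0  11  23  17   1  -8  -5  -2   2  12  25  40  55  70  83  95
  104 113 116 119 120 120 121 120 119 119 118 118 118 117 118 117 117]
 [-13 -11  -4  19  48  47  22   3   7  12   5  -4  -7   1  10  18  29  42
   62  82  95 100 108 113 115 116 117 118 118 117 117 117 117 117 117]
 [-13 -13 
[... 2830 characters left out ...]
4 114 118 114 103  95  93  93
   95 100 111 121]
 [192 192 192 191 191 188 185 180 170 149 131 128 133 127 114 100  94  93
   92  95 101 110]
 [192 192 191 191 190 190 190 186 176 157 142 145 156 155 138 116  98  93
   92  92  94  98]
 [191 190 190 190 191 190 188 181 167 152 151 166 178 179 166 135 105  94
   92  91  91  92]
 [191 190 191 191 191 189 182 168 153 152 166 180 187 187 177 146 112  93
   92  91  91  92]
 [190 191 191 191 189 182 169 153 153 166 179 187 189 187 178 149 112  95
   92  92  91  91]
 [191 192 192 190 182 168 153 152 166 180 186 188 186 184 175 148 113  94
   91  91  90  91]
 [192 192 189 181 168 153 152 166 178 184 186 184 181 179 171 146 111  94
   92  91  91  92]]
```

Request:
{"name": "carry_out", "arguments": {"deltas": [[[0,-0.06,0.005,0,-1],[0,-0.15,0.01,0,-1],[0,-0.24,0.0135,0,-1],[0,-0.3,0.0135,0,-1],[0,-0.3,0.0135,0,-1]]]}}

```text
clock: 10.85
tool_pos: [0.6832, 0.0741, 0.1855]
orientation: [-180.0, -0.0, 13.1]
force: [0.6, -1.4, -3.3]
opening: 0.0057
gripper_force: 30.1
```

```bash
python3 - <<'E'
from holes import *
o=ctrl.get_obs();t=o['tool_pos'];y=o['orientation'][2];print(t.round(4),o['orientation'].round(2),o['force'])
b=ctrl.snapshot('side');o=ctrl.get_obs();t=o['tool_pos'];print(t.round(4));U,P=holes(b,t,y)
print((U-P).round(2).tolist(),'hole2',P[2],U[2],'peg tip',proj(b,[.588,.07,.207]),'hole2w',pan([-9,0,65],0,t,y))
h=pan([-9,0,65],0,t,y,-.5,.5);a=np.radians(13);X=np.array([np.cos(a),np.sin(a),0]);Y=np.array([-np.sin(a),np.cos(a),0]);d=h-[.588,.07,.207];print('dx,s,dz off axis (mm)',d@X*1e3,d@Y*1e3,(d[2]+.1405*(d@Y))*1e3)
c=cv2.resize(b['color'][165:265,250:370],None,fx=6,fy=6,interpolation=cv2.INTER_CUBIC);cv2.imwrite('pics/s5.png',c[:,:,::-1])
E
```

```text
[0.6832 0.0741 0.1855] [-1.7999e+02 -1.0000e-02  1.3100e+01] [ 0.64313857 -1.39359685 -3.34629964]
[0.6835 0.0732 0.1855]
[[-0.36, -0.2], [-0.4, -0.18], [-0.3, 0.02], [-0.31, -0.15], [-0.31, 0.02], [-0.45, -0.13]] hole2 [291.0091894 220.0235492] [290.71111111 220.04722222] peg tip [287.44214361 223.39142362] hole2w [0.59228895 0.0520062  0.20853842]
dx,s,dz off axis (mm) 0.6312967519917844 -18.49659393463883 -1.5603557820224883
```

View pics/s5.png

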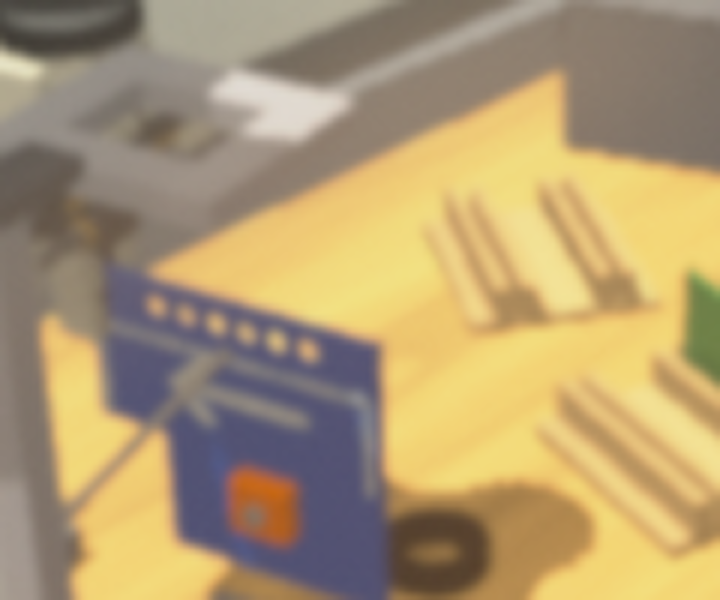

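Request:
{"name": "carry_out", "arguments": {"deltas": [[[-0.005,0,-0.0078,0,-1],[-0.005,-0.03,-0.004,0,-1],[-0.005,-0.06,0.0006,0,-1],[-0.005,-0.09,0.005,0,-1],[-0.005,-0.12,0.009,0,-1]]]}}

```text
clock: 11.4
tool_pos: [0.6772, 0.095, 0.1834]
orientation: [-180.0, 0.0, 12.9]
force: [-0.7, -0.7, -2.0]
opening: 0.0057
gripper_force: 30.0
```

Request:
{"name": "carry_out", "arguments": {"deltas": [[[0,-0.03,0.004,0,-1],[0,-0.06,0.0084,0,-1],[0,-0.06,0.0084,0,-1]]]}}

```text
clock: 11.7
tool_pos: [0.6745, 0.1072, 0.1817]
orientation: [-180.0, 0.0, 13.0]
force: [0.7, -0.2, -2.9]
opening: 0.0059
gripper_force: 30.0
```

```bash
python3 - <<'E'
from holes import *
o=ctrl.get_obs();t=o['tool_pos'];y=o['orientation'][2];print(t.round(4),o['orientation'].round(2),o['force'],o['moment'])
b=ctrl.snapshot('side');U,P=holes(b,t,y)
print((U-P).round(2).tolist())
g=b['color'].astype(int);u=P[2].round().astype(int);print(u,'pred tip',proj(b,[.588,.07,.207]))
print((g[:,:,0]-g[:,:,2])[u[1]-8:u[1]+9,u[0]-14:u[0]+15]);print((g.sum(2)//3)[u[1]-8:u[1]+9,u[0]-14:u[0]+15])
E
```

```text
[0.6745 0.1072 0.1817] [-1.800e+02  1.000e-02  1.298e+01] [ 0.70506499 -0.2491794  -2.8833785 ] [-0.27232646 -0.28025677  0.08351723]
[[-0.28, -0.14], [-0.5, -0.31], [-1.42, 0.14], [-0.44, -0.26], [-0.31, -0.26], [-0.32, -0.26]]
[284 227] pred tip [287.44214361 223.39142362]
[[ -8  -1  11  28  42  64  84  96 106 113 117 117 118 118 117 117 117 118
  118 118 119 118 117 116 115 114 113 112 111]
 [  0 -14 -16 -11  -4   9  23  42  64  88  96 103 108 111 114 116 118 117
  118 118 118 118 116 116 114 112 112 111 113]
 [ 30  -2 -10  -1  -1 -11 -13  -7  10  26  41  58  75  90  99 106 111 114
  115 117 116 115 115 114 112 111 112 114 116]
 [ 48  12   9  33  33  10 -11 -16 -12  -9  -6   4  16  34  53  72  89  96
  104 110 110 111 112 111 112 113 114 118 119]
 [ 36   7  16  51  61  38   6   0  14  11  -5 -17 -18 -11   1  14  29  44
   65  85  94 100 106 109 111 115 117 121 122]
 [  2 -10   2  37  58  46  16  20  49  51  23  -8 -18 -16 -16 -17 -15  -7
    7  24  40  63  83  95 104 110 115 120 122]
 [-20 -22 -18   6  28  25   7  20  60  71  45   8  -5   3  -1 -13 -22 -23
  -19 -15  -8   8  25  4
[... 2591 characters left out ...]
129 130 124 120 121 121 115 108 103  99  99 102
  114 125 123 111 110 132 153 152 130 107  98]
 [ 96  97  99 104 113 126 132 134 131 126 122 122 120 117 111 106 103 101
  102 104 105 101 103 120 142 147 129 107  98]
 [ 96  98 103 111 122 131 137 135 128 120 115 119 123 124 121 118 114 109
  106 103 101  98  99 106 119 123 113 102  97]
 [ 97 103 115 126 133 137 135 130 120 111 105 107 112 117 120 122 122 119
  117 114 108 105 102 101 103 103 101  97  95]
 [ 99 110 126 135 137 136 133 126 115 105  99  98 100 103 107 111 115 117
  121 122 119 116 114 109 105 103 100  98  98]
 [ 99 110 126 133 135 133 133 129 122 113 106 101  99  98  98 100 103 106
  111 115 117 120 121 119 116 112 108 106 102]]
```

Request:
{"name": "carry_out", "arguments": {"deltas": [[[0,-0.04,0.0055,0,-1],[0,-0.08,0.011,0,-1],[0,-0.08,0.017,0,-1],[0,-0.08,0.023,0,-1],[0,-0.08,0.028,0,-1]]]}}

```text
clock: 12.25
tool_pos: [0.6712, 0.1218, 0.1766]
orientation: [180.0, -0.0, 13.0]
force: [-1.6, -0.1, 1.1]
opening: 0.006
gripper_force: 30.0
```

Request:
{"name": "carry_out", "arguments": {"deltas": [[[0,0,-0.002,0,-1],[0,0,-0.002,0,-0.85],[0,0,-0.002,0,-0.7],[0,0,-0.002,0,-0.5],[0,0,-0.002,0,-0.3]]]}}

```text
clock: 12.75
tool_pos: [0.6712, 0.1218, 0.1768]
orientation: [-180.0, -0.0, 12.9]
force: [-0.1, -0.7, 0.1]
opening: 0.0238
gripper_force: 0.0
```

Request:
{"name": "carry_out", "arguments": {"deltas": [[[0,0,0,0,0],[0,0,0,0,0],[0,0,0,0,0],[0,0,0,0,0]]]}}

```text
clock: 13.15
tool_pos: [0.6711, 0.1219, 0.1767]
orientation: [-180.0, 0.0, 12.9]
force: [-0.2, 0.1, -0.5]
opening: 0.0433
gripper_force: 0.0
```

Request:
{"name": "carry_out", "arguments": {"deltas": [[[0.1,0,0,0,0],[0.25,0,0,0,0],[0.45,0,0,0,0],[0.5,0,0,0,0],[0.5,0,0,0,0]]]}}

```text
clock: 13.65
tool_pos: [0.7692, 0.1444, 0.175]
orientation: [180.0, 0.1, 12.9]
force: [0.4, -0.4, -0.2]
opening: 0.0441
gripper_force: 0.0
```

```bash
python3 - <<'E'
from holes import *
o=ctrl.get_obs();print(o['tool_pos'].round(4),o['force'],o['opening'],o['clock'])
b=ctrl.snapshot('side');a=ctrl.snapshot('scene')
A=cv2.resize(b['color'][150:270,240:360],(500,500),interpolation=cv2.INTER_CUBIC);B=cv2.resize(a['color'][140:240,310:410],(300,300),interpolation=cv2.INTER_CUBIC)
cv2.imwrite('pics/f6.png',np.hstack([A,cv2.copyMakeBorder(B,0,200,0,0,0)])[:,:,::-1])
E
```

```text
[0.7692 0.1444 0.175 ] [ 0.43593389 -0.37114989 -0.18256756] 0.044066007229328054 13.65
```

View pics/f6.png

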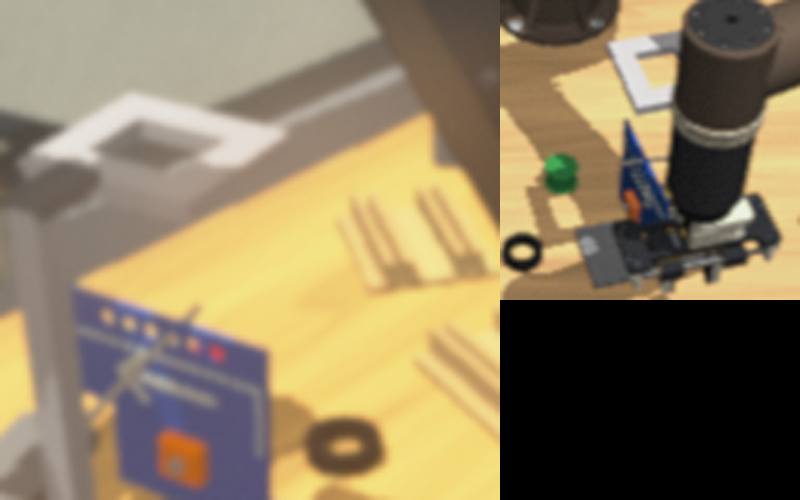

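Request:
{"name": "carry_out", "arguments": {"deltas": [[[0,0,0,0,0],[0,0,0,0,0],[0,0,0,0,0],[0,0,0,0,0],[0,0,0,0,0]]]}}

```text
clock: 14.25
tool_pos: [0.7684, 0.1443, 0.1771]
orientation: [-180.0, -0.0, 12.9]
force: [-0.5, -0.1, -0.3]
opening: 0.0435
gripper_force: 0.0
```

Request:
{"name": "carry_out", "arguments": {"deltas": [[[0,0,0,0,0],[0,0,0,0,0],[0,0,0,0,0],[0,0,0,0,0],[0,0,0,0,0]]]}}

```text
clock: 14.75
tool_pos: [0.7685, 0.1443, 0.1766]
orientation: [180.0, 0.0, 12.9]
force: [0.1, 0.4, -0.1]
opening: 0.0441
gripper_force: 0.0
```

Request:
{"name": "carry_out", "arguments": {"deltas": [[[0,0,0,0,0],[0,0,0,0,0],[0,0,0,0,0],[0,0,0,0,0],[0,0,0,0,0]]]}}

```text
clock: 15.25
tool_pos: [0.7686, 0.1443, 0.1768]
orientation: [180.0, -0.0, 12.9]
force: [-0.5, 0.3, 0.2]
opening: 0.0439
gripper_force: 0.0
```

```bash
python3 - <<'E'
from holes import *
np.set_printoptions(precision=3,suppress=True)
m=None
for i in range(8):
    b=ctrl.snapshot('side');g=b['color'][195:260,255:310].astype(int)
    if m is not None: print('max frame diff',abs(g-m).max(),abs(g-m).mean().round(3))
    m=g
    # fit level: hole centroids with virtual tcp at release pose
    t=np.array([.6712,.1218,.1767]);U,P=holes(b,t,13.,(0,0,0))
    k=[0,1,3,4,5];f=lambda q:np.concatenate([proj(b,pan([HS[j],0,65],q[0],t,13.,q[1],q[2]))-U[j] for j in k])
    r=least_squares(f,[0,0,0],x_scale=[.01,1,1]);print(np.degrees(r.x[0]),r.x[1:],abs(r.fun).max())
print(ctrl.get_obs()['clock'])
E
```

```text
2.685609405091006 [-2.336 -4.198] 0.28074132908216143
max frame diff 18 0.598
2.7371434449643024 [-2.532 -4.457] 0.2900433601791974
max frame diff 14 0.6
3.115824478985288 [-2.493 -4.888] 0.3283418576320969
max frame diff 17 0.518
3.134074281131171 [-2.497 -4.94 ] 0.32567629137929544
max frame diff 6 0.463
3.167729983472966 [-2.548 -4.988] 0.318305596860057
max frame diff 6 0.465
3.148078768037049 [-2.491 -4.968] 0.325111923052134
max frame diff 11 0.47
3.118679015879399 [-2.505 -4.887] 0.324353320201169
max frame diff 14 0.527
2.9717230892938833 [-2.509 -4.757] 0.313332099215927
15.65
```

Request:
{"name": "carry_out", "arguments": {"deltas": [[[0,0,0,0,0],[0,0,0,0,0],[0,0,0,0,0],[0,0,0,0,0],[0,0,0,0,0]]]}}

```text
clock: 16.15
tool_pos: [0.7686, 0.1443, 0.1767]
orientation: [180.0, 0.0, 12.9]
force: [0.5, -0.1, -0.5]
opening: 0.0439
gripper_force: 0.0
```

Request:
{"name": "carry_out", "arguments": {"deltas": [[[0,0,0,0,0],[0,0,0,0,0],[0,0,0,0,0],[0,0,0,0,0],[0,0,0,0,0]]]}}

```text
clock: 16.65
tool_pos: [0.7686, 0.1443, 0.1767]
orientation: [180.0, 0.0, 12.9]
force: [-0.1, -0.6, 0.1]
opening: 0.0437
gripper_force: 0.0
```

```bash
python3 -c "
from plant import ctrl
print(ctrl.close_job())"
```

```text
the job is handed in; nothing more can be done
None
```

The panel is hanging on the peg by hole 2, released and measured about 3° off level with only a slight swing left, and the job was handed in at about 16.7 s; no verdict was returned.

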